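Find the release notch of the control box by feel and pop its cover

TASK

Open the control box: put a fingertip on the plain grey front edge at its left-hand end (left as seen from the robot), feel along the edge to the right for the hidden notch, and press the tongue inside all the way down so that the cover springs back and stays open. Then come away from the box; only touch and press, and leave the tools and parts lying around it where they are.

Things in the scene. Friction and masses are not known exactly. Their poses are not given: they have to be found in the camera images.
- control_box: Dark steel control box, 350 mm wide (its y), 220 deep (its x), 80 high, fixed to the bench. Origin: centre of its underside; its front faces its -x (towards the robot), its y points left, z up. Along the front of its top runs a flat grey plastic edge, 40 mm wide (box x -0.110 to -0.070), between two dark corner blocks 3 mm higher. Behind the edge lies the dark flat cover, flush with it.
- edge_left (a point): Left-hand end (box y = +0.105) of the grey edge, on its top, midway across its 40 mm width, beside the corner block. From here at least 30 mm of the edge is always plain. Axes as the box's.
- edge_mid (a point): Midpoint of the 210 mm long grey edge, level with its top (80 mm), midway across its width; axes as the box's. The one notch is 50 mm long, cut through the edge's full width, open to the front; its centre lies anywhere within 50 mm either side of this point, not given: feel or look for it. Its floor is the tongue, of the same grey plastic, 46 x 36 mm, its top 14 mm below the edge's top.
- edge_right (a point): Right-hand end (box y = -0.105) of the grey edge, on its top, midway across its width. The last 30 mm are always plain. Axes as the box's.
- tongue (a joint): Travel of the release tongue in the notch (m): 0 = up, 0.006 = fully down, pressed straight down. Spring: 2.4 N to start, about 5 N fully down, then a hard stop; it comes up again when let go. It frees the cover at about 0.004.
- cover (a joint): Travel of the cover (m): 0 = shut and latched, 0.060 = open. Once the tongue is pressed a spring of about 4 N slides it away from the robot (box +x) by itself in about half a second, and it stays open.
- terminal_a: grey plastic rail terminal, 42 x 34 x 40 mm, loose on the bench by the box; leave alone. Origin: centre of its underside.
- terminal_b: narrower grey plastic rail terminal, 42 x 22 x 40 mm, loose on the bench by the box; leave alone. Origin: centre of its underside.
- gland: brass cable gland, 34 mm across and 36 mm high, loose on the bench by the box; leave alone. Origin: centre of its underside.
- screwdriver: screwdriver with a red handle, lying down, loose on the bench by the box; leave alone. Origin: middle of its length.
- wrench: steel wrench, lying down, loose on the bench by the box; leave alone. Origin: middle of its length.
- spray_can: upright can, 52 mm across and 150 mm high, loose on the bench by the box; leave alone. Origin: centre of its underside.
- parts_tray: open plastic tray, 120 x 80 x 40 mm, loose on the bench by the box; leave alone. Origin: centre of its underside.

How it is judged:
On the way, in this order (a step that is already met when the one before it is completed fails the run):
1. a fingertip touches the grey edge in its left-hand part (contact force between the fingers and anything else above 0.3 N and value of joint tongue below 0.001 m and y of the grasp point in the frame of edge_mid between 0.04 and 0.14 m and x of the grasp point in the frame of edge_mid between -0.05 and 0.05 m and z of the grasp point in the frame of edge_mid between -0.01 and 0.05 m), for 0.1 s.
2. a fingertip in the notch presses the tongue down (value of joint tongue above 0.003 m and contact force between the fingers and anything else above 1 N and z of the grasp point in the frame of edge_mid below 0.05 m).
At the end, for the whole second after the job is handed in: The cover is open (at least 55 mm of its 60 mm) and at rest, the tongue has come up again (within 1 mm), and every loose thing is within 30 mm of where it was (value of joint cover above 0.055 m and velocity of joint cover below 0.01 m/s and value of joint tongue below 0.001 m and distance of each of terminal_a, terminal_b, gland, screwdriver, wrench, spray_can, parts_tray from where it was at the start of the episode below 0.03 m); the robot touches nothing.
It fails at once if a loose tool or part is lifted, carried or knocked more than 30 mm from its place (distance of any of terminal_a, terminal_b, gland, screwdriver, wrench, spray_can, parts_tray from where it was at the start of the episode above 0.03 m).
It also fails if it takes over 51 s, if anything falls off the work surface, if the arm or the gripper's body presses on something with over 40 N, if the wrist force passes 120 N, or if a joint passes its speed limit or range.

ROBOT

A 7-joint arm with a two-finger parallel gripper is mounted at the origin on the work surface. World frame = base frame: x ahead of the robot, y to its left, z up, the work surface at z = 0. Lengths are in m, angles in rad, forces in N, time in s.
With the tool pointing down it reaches from about 0.4 to 0.875 m from the base axis. Payload 19.3 kg.
Tool frame: the origin (TCP) lies midway between the tips of the shut fingers; the grasp point (between the pads) lies 19 mm behind it; z points along the fingers, y is the direction in which the jaws open and shut (so a half turn about z gives the same grasp; the last joint's range is limited). The gripper opens to 85 mm and grips with 20 to 120 N. Pads are 22 mm wide; open, the fingers measure 114 mm over their backs; the gripper's body (76 mm by 85 mm) begins 54 mm behind the grasp point. The pads swing forward as they close: fully open they stand 13 mm farther back than shut.
Start: joints at [-1.303, 0.521, -0.036, 1.599, 0.021, 1.021, -0.113], TCP at [0.207, 0.59, 0.231] pointing down, gripper open.
Joint ranges: [-2.91, 2.91], [-0.3, 2.13], [-1.5, 1.42], [0.17, 2.43], [-1.26, 4.41], [0.16, 1.93], [-2.52, 2.52]. Speed limits (rad/s): [1.89, 1.89, 2.39, 2.39, 3.01, 3.01, 3.01].

INTERFACE

Orientations are given as [roll, pitch, yaw] about the fixed x, y, z axes, in that order (R = Rz(yaw) Ry(pitch) Rx(roll)).
In Python, from workcell import bot gives the robot as it stands.
- The arm moves only by the tool servo_tool, never from a script. Its argument "plan" is a list of rows, each a list of 5 numbers: the shift along the world's x, y, z in mm, then the turn about the world's z in rad, then the gripper's target within -1 to 1 (shut at 1, half-way at 0, fully open at -1). In form: [[tx, ty, tz, yaw, jaw], ...]. A call has exactly 10 rows; each row is the pose to reach, as a shift and turn from the pose commanded when the call began; what a row does not reach only later rows make up. A row lasts 1/12 s, in which the tool goes at most 41.7 mm and 7.16 degrees, less where a joint would pass 70% of its speed; a pose out of reach is approached as far as the arm can. A call with a gripper value outside its range is refused whole. The fingers move at their own pace and stop on an object; "squeeze" is the grip in N (left out, the last holds). Time passes only in rows, so rows that repeat a pose let the fingers close, or fill a call up. It gives the time, the measured TCP pose, the force and the opening at its end, in the units of the state.
- bot.observe(): the state, without advancing time (a new reading comes with each control period).
- bot.grab_frame(name): name is "scene" or "top" or "wrist"; returns the picture (384x512x3 uint8, blue, green, red); there is no depth.
- bot.calibration(name): a dict with "fx", "fy", "cx", "cy" (pixels), "T" (4x4, takes a point from camera to world coordinates). Camera axes: x right, y down, z forward; pixel columns grow to the right and rows downward; lengths in m; the calibration is good to about 2 mm. A picture is of the moment at which its call begins: read the wrist's pose just before it. calibration takes no time and is no camera call; for the wrist camera it gives the pose at the moment of the call.
- bot.job_done(): hands the job in, once; it reports no verdict.
The state is a dict: "clock": time; "qpos": joint angles; "qd": joint speeds; "joint_efforts": joint torques, N m; "position": TCP position; "tool_rot": TCP orientation; "force": force on the tool from outside, world axes, zero at the start; "moment": the same for the moment, N m; "grip_width": finger opening in m.
Only numpy, scipy, OpenCV 4.12 (cv2) and the standard library are available. Lean on these libraries where they do the work, as an engineer would, in place of code of your own. Each camera call takes 0.05 s, during which the arm holds its last target.

## Working session

There is one attempt and no reset: what is moved stays moved. The work goes in short steps, Python scripts to look and compute and a tool call to move; the robot and the scene stay as the last step left them, time stands still between calls to the robot, and variables do not carry over. Pictures are saved under pics/ and viewed, and the job is handed in when it is done.

Besides the shell and the picture viewer there is one more tool, called after "Request:" as name(argument=value, ...), one argument or row to a line, values as JSON. servo_tool: Moves the arm, as the interface text tells. Its arguments: {"type":"object","properties":{"plan":{"type":"array","items":{"type":"array","items":{"type":"number"}}},"squeeze":{"type":"number"}},"required":["plan"]}

```bash
mkdir -p pics; python3 - <<'E'
from workcell import bot
import cv2,json
s=bot.observe();print(s)
for n in("scene","top","wrist"):
    c=bot.calibration(n);im=bot.grab_frame(n);cv2.imwrite(f"pics/{n}0.png",im);print(n,c)
E
```

```text
{'clock': 0.0, 'qpos': array([-1.30320936,  0.52201711, -0.03630542,  1.59999673,  0.02117948,
        1.02108572, -0.11278306]), 'qd': array([ 1.35598779e-03, -4.96767563e-05, -1.96167599e-03, -9.41460401e-04,
       -4.15824287e-04,  3.69207425e-04, -4.20856911e-04]), 'joint_efforts': array([ 9.57711973e-05, -9.27098322e+01,  1.97992824e+00, -3.69951510e+01,
        1.78295636e-02,  7.98442808e-03,  1.23787436e-05]), 'position': array([0.20705646, 0.58935533, 0.23072807]), 'tool_rot': array([-3.14047234e+00,  7.30146389e-05,  2.80378270e+00]), 'force': array([-0.09846354, -0.89113484,  0.2912497 ]), 'moment': array([ 0.03498621, -0.01789215,  0.02922374]), 'grip_width': 0.08521585080842357}
scene {'fx': 357.4810047628427, 'fy': 357.4810047628427, 'cx': 253.90426546621714, 'cy': 190.42334072926852, 'T': array([[-0.73428107,  0.54366524, -0.40652111,  1.01712329],
       [ 0.67876079,  0.57852432, -0.45232003,  0.54287173],
       [-0.01072833, -0.60806062, -0.7938181 ,  0.94632485],
       [ 0.        ,  0.        ,  0.        ,  1.        ]])}
top {'fx': 459.08995097346343, 'fy': 459.08995097346343, 'cx': 255.63477110211198, 'cy': 192.55128823401438, 'T': array([[-0.01905073, -0.98037115,  0.19623834,  0.37716773],
       [-0.99979112,  0.01722657, -0.01099844,  0.04919344],
       [ 0.00740204, -0.19640688, -0.98049454,  1.17851185],
       [ 0.        ,  0.        ,  0.        ,  1.        ]])}
wrist {'fx': 296.7056142555812, 'fy': 296.7056142555812, 'cx': 259.5183074071806, 'cy': 193.06159960035723, 'T': array([[ 0.33176906,  0.90228641,  0.27533348,  0.1360854 ],
       [ 0.94335997, -0.31697703, -0.09796698,  0.61526506],
       [-0.00111989,  0.292241  , -0.95634405,  0.37457455],
       [ 0.        ,  0.        ,  0.        ,  1.        ]])}
```

View pics/top0.png

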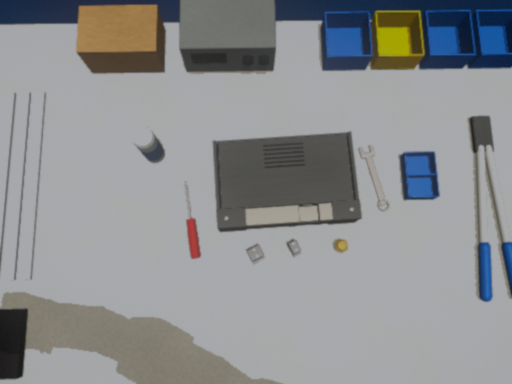

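View pics/scene0.png

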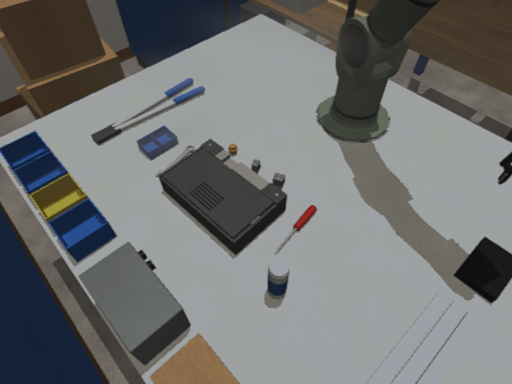

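The top view shows the box at about columns 215–360 and rows 135–230. The grey strip runs from (247,215) to (333,211), with a notch-like patch near columns 300–320. I'll enlarge it.

```bash
python3 - <<'E'
import cv2
im=cv2.imread("pics/top0.png")
cv2.imwrite("pics/top0z.png",cv2.resize(im[185:265,205:365],None,fx=5,fy=5,interpolation=cv2.INTER_CUBIC))
im=cv2.imread("pics/scene0.png")
cv2.imwrite("pics/scene0z.png",cv2.resize(im[130:230,160:320],None,fx=5,fy=5,interpolation=cv2.INTER_CUBIC))
E
```

```text
(no output)
```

View pics/top0z.png

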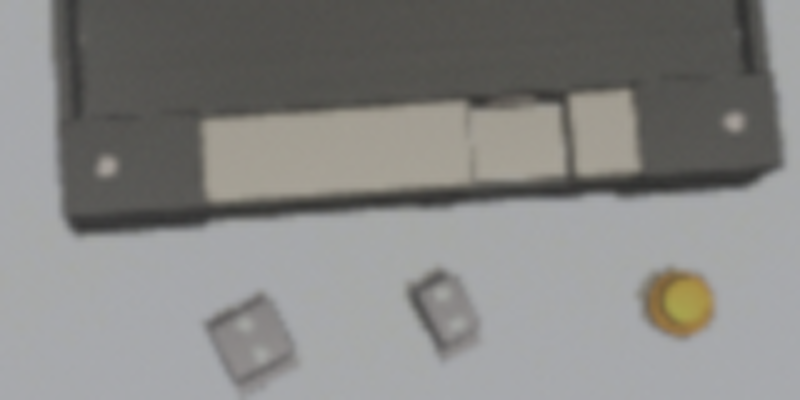

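View pics/scene0z.png

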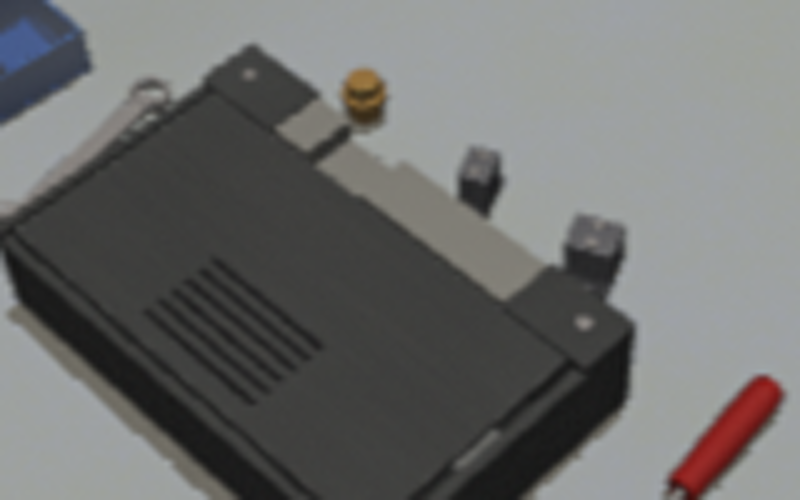

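The strip corners in the zoom are about (202,118), (205,202), (635,88) and (640,173). The notch spans columns 470–570. I'll cast these onto z = 0.08.

```bash
cat > h.py <<'E'
import numpy as np
def cast(c,px,z):
    T=c["T"];d=T[:3,:3]@np.array([(px[0]-c["cx"])/c["fx"],(px[1]-c["cy"])/c["fy"],1.]);o=T[:3,3]
    return o+d*(z-o[2])/d[2]
E
python3 - <<'E'
from workcell import bot
from h import *
c=bot.calibration("top")
q=lambda u,v:((u+.5)/5-.5+205,(v+.5)/5-.5+185)
L=[(202,118),(205,202),(635,88),(640,173)]
P=[cast(c,q(*p),.08) for p in L]
for p in P:print(p.round(4))
l=(P[0]+P[1])/2;r=(P[2]+P[3])/2
print("len",np.linalg.norm(l-r),"w",np.linalg.norm(P[0]-P[1]),np.linalg.norm(P[2]-P[3]))
yv=(l-r)[:2];yv/=np.linalg.norm(yv);xv=np.array([yv[1],-yv[0]]);m=(l+r)/2
print("left",l,"mid",m,"right",r,"xaxis",xv,"yaw",np.arctan2(xv[1],xv[0]))
for p in [(468,100),(472,183),(568,95),(574,178)]:
    w=cast(c,q(*p),.08);print((w-m)[:2]@xv,(w-m)[:2]@yv)
# outer corners of blocks z .083
for n,p in [("screwL",(107,166)),("screwR",(735,121))]:
    w=cast(c,q(*p),.083);print(n,(w-m)[:2]@xv,(w-m)[:2]@yv)
for n,p in [("ta",(250,340)),("tb",(443,303)),("gl",(687,300))]:
    w=cast(c,q(*p),.04);print(n,w,(w-m)[:2]@xv,(w-m)[:2]@yv)
E
```

```text
[0.5588 0.0634 0.08  ]
[0.5178 0.0625 0.08  ]
[ 0.5698 -0.1475  0.08  ]
[ 0.5281 -0.1478  0.08  ]
len 0.2108436306938894 w 0.0409736765421603 0.04171364241593246
left [0.53832672 0.06295277 0.08      ] mid [ 0.54365494 -0.04233431  0.08      ] right [ 0.54898315 -0.14762139  0.08      ] xaxis [0.99872194 0.05054187] yaw 0.05056341485458297
0.02048679841538356 -0.024684897338356927
-0.02011672280394989 -0.02304727864802771
0.019621791711331403 -0.0734467032032403
-0.02107252000236083 -0.07242342078261042
screwL -0.00024380130437367135 0.15192004739204046
screwR 0.0008821445623383626 -0.15248110316157404
ta [0.45416517 0.04184809 0.04      ] -0.08512066294993781 0.08859779268710327
tb [ 0.47058487 -0.05397005  0.04      ] -0.07356477335392218 -0.007927764908896006
gl [ 0.4698366  -0.17493308  0.04      ] -0.08042578881305759 -0.12869838484288018
```

The fit agrees with the given sizes: length 211 mm, width 41 mm, screws symmetric, notch 49–50 mm. The notch centre is at about box y = -0.048. I'll approach above edge_left with the fingers shut and the tool squared to the box.

Request:
servo_tool(
  plan=[
    [10,-16,0,0.04,1],
    [30,-48,0,0.08,1],
    [52,-82,0,0.12,1],
    [74,-116,0,0.16,1],
    [96,-150,0,0.2,1],
    [118,-186,0,0.24,1],
    [140,-220,0,0.28,1],
    [162,-255,0,0.32,1],
    [182,-285,0,0.36,1],
    [200,-310,0,0.388,1],
  ],
  squeeze=20,
)

```text
clock: 0.98
position: [0.4082, 0.277, 0.2314]
tool_rot: [-3.141, 0.0, -3.091]
force: [1.0, -0.6, 0.7]
grip_width: 0.0001
```

Request:
servo_tool(
  plan=[
    [12,-22,0,0,1],
    [28,-52,-5,0,1],
    [45,-83,-15,0,1],
    [62,-114,-28,0,1],
    [79,-145,-42,0,1],
    [96,-177,-56,0,1],
    [111,-204,-70,0,1],
    [123,-226,-83,0,1],
    [131,-240,-95,0,1],
    [131,-240,-101,0,1],
  ],
)

```text
clock: 1.82
position: [0.5388, 0.0359, 0.1288]
tool_rot: [-3.14, -0.001, -3.096]
force: [-0.7, -0.3, -0.1]
grip_width: -0.0
```

```bash
python3 - <<'E'
from workcell import bot
import cv2
s=bot.observe();print(s['position'],s['tool_rot'],s['force'])
im=bot.grab_frame("wrist");cv2.imwrite("pics/w1.png",im)
im=bot.grab_frame("scene");cv2.imwrite("pics/s1.png",cv2.resize(im[90:240,140:340],None,fx=4,fy=4))
E
```

```text
[0.53879963 0.03593489 0.12876133] [-3.14004092e+00 -1.08853759e-03 -3.09568408e+00] [-0.69283687 -0.26448409 -0.06918163]
```

View pics/w1.png

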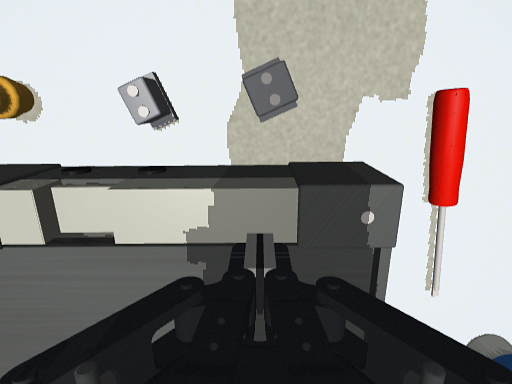

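View pics/s1.png

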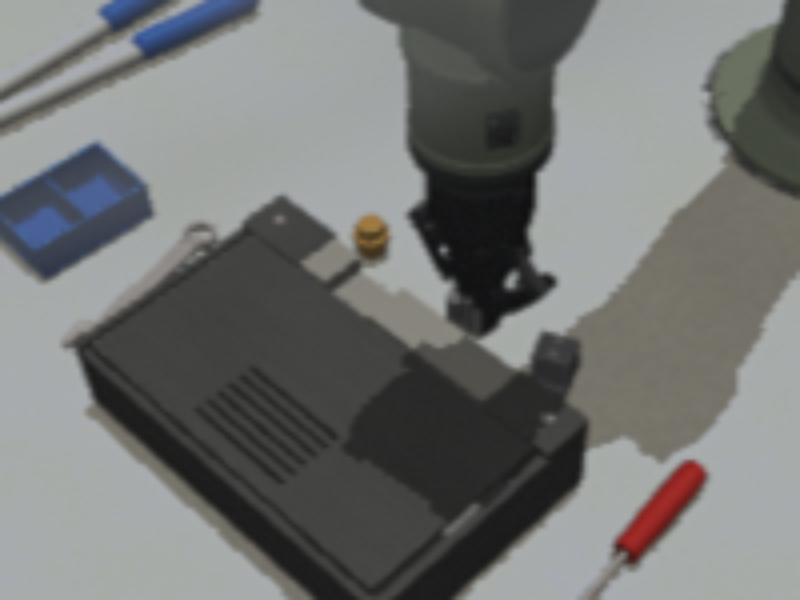

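The wrist view shows the shut fingers over the strip at about (260,240). The notch's dark risers are near columns 50 and 112. I'll cross-check the notch and the strip end in this view.

```bash
python3 - <<'E'
from workcell import bot
import cv2
from h import *
c=bot.calibration("wrist")
m=np.array([.5437,-.0423]);x=np.array([.9987,.0505]);y=np.array([-x[1],x[0]])
for p in [(298,180),(298,243),(35,185),(45,244),(113,189),(114,243)]:
    w=cast(c,p,.08);print(p,w.round(4),((w[:2]-m)@x).round(4),((w[:2]-m)@y).round(4))
p=bot.observe()['position'][:2];print((p-m)@x,(p-m)@y)
im=cv2.imread("pics/w1.png");cv2.imwrite("pics/w1z.png",cv2.resize(im[155:265,0:190],None,fx=4,fy=4))
E
```

```text
(298, 180) [0.5107 0.0649 0.08  ] -0.0276 0.1088
(298, 243) [0.5571 0.069  0.08  ] 0.019 0.1104
(35, 185) [ 0.5228 -0.112   0.08  ] -0.0244 -0.0686
(45, 244) [ 0.5668 -0.1123  0.08  ] 0.0195 -0.0711
(113, 189) [ 0.5231 -0.0597  0.08  ] -0.0215 -0.0163
(114, 243) [ 0.5636 -0.0628  0.08  ] 0.0188 -0.0215
-0.002081921995748756 0.08189419848058624
```

View pics/w1z.png

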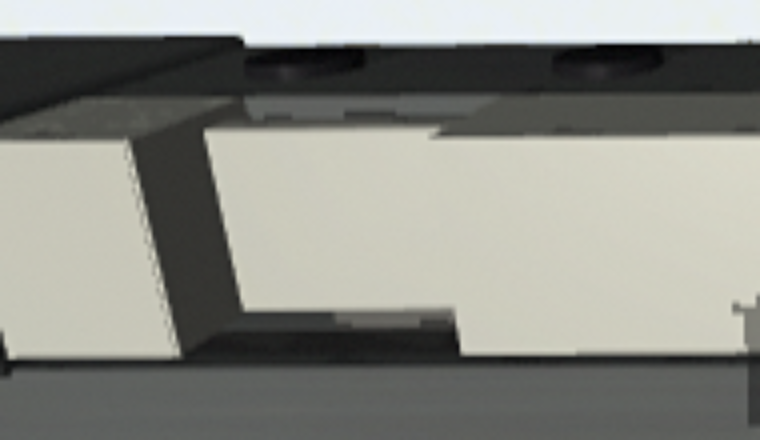

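Both views agree on a notch centre of y ≈ -0.047. Descending to just above the edge.

Request:
servo_tool(
  plan=[
    [0,0,-6,0,1],
    [0,0,-14,0,1],
    [0,0,-22,0,1],
    [0,0,-30,0,1],
    [0,0,-36,0,1],
    [0,0,-40,0,1],
    [0,0,-42,0,1],
    [0,0,-43,0,1],
    [0,0,-43,0,1],
    [0,0,-43,0,1],
  ],
)

```text
clock: 2.75
position: [0.5383, 0.0397, 0.0875]
tool_rot: [3.142, 0.0, -3.091]
force: [-0.2, -0.4, -0.5]
grip_width: 0.0
```

Request:
servo_tool(
  plan=[
    [0,0,-0.5,0,1],
    [0,0,-1,0,1],
    [0,0,-1.5,0,1],
    [0,0,-2,0,1],
    [0,0,-2.5,0,1],
    [0,0,-3,0,1],
    [0,0,-3.5,0,1],
    [0,0,-4,0,1],
    [0,0,-4,0,1],
    [0,0,-4,0,1],
  ],
)

```text
clock: 3.58
position: [0.5382, 0.0396, 0.0833]
tool_rot: [-3.142, -0.0, -3.091]
force: [0.2, -0.5, -0.1]
grip_width: 0.0001
```

Request:
servo_tool(
  plan=[
    [0,0,-0.5,0,1],
    [0,0,-1,0,1],
    [0,0,-1.5,0,1],
    [0,0,-2,0,1],
    [0,0,-2.5,0,1],
    [0,0,-3,0,1],
    [0,0,-3.5,0,1],
    [0,0,-3.5,0,1],
    [0,0,-3.5,0,1],
    [0,0,-3.5,0,1],
  ],
)

```text
clock: 4.42
position: [0.5382, 0.0397, 0.0803]
tool_rot: [3.142, 0.0, -3.092]
force: [-4.5, -0.0, 12.6]
grip_width: 0.0001
```

The edge is felt at z = 0.080 with 12.6 N. I'll ease off slightly and slide right.

Request:
servo_tool(
  plan=[
    [0,0,0.3,0,1],
    [0.2,-4,0.3,0,1],
    [0.7,-14,0.3,0,1],
    [1.2,-25,0.3,0,1],
    [1.8,-36,0.3,0,1],
    [2.4,-47,0.3,0,1],
    [2.9,-58,0.3,0,1],
    [3.4,-68,0.3,0,1],
    [3.7,-73,0.3,0,1],
    [3.7,-73,0.3,0,1],
  ],
)

```text
clock: 5.25
position: [0.5419, -0.0353, 0.0801]
tool_rot: [-3.141, 0.0, -3.093]
force: [0.2, -3.8, 4.7]
grip_width: 0.0001
```

```bash
python3 - <<'E'
from workcell import bot
import numpy as np
s=bot.observe();print(s['position'],s['force'])
m=np.array([.5437,-.0423]);x=np.array([.9987,.0505]);y=np.array([-x[1],x[0]]);p=s['position'][:2]-m;print(p@x,p@y)
E
```

```text
[ 0.54186325 -0.03526658  0.08010793] [ 0.23223307 -3.75862118  4.70100823]
-0.0014791728048510091 0.007117032799312645
```

Still on plain edge (4.7 N, z = 0.080), at y = +0.007. I'll slide on slowly to y ≈ -0.047.

Request:
servo_tool(
  plan=[
    [0.4,-7,0,0,1],
    [0.8,-15,0,0,1],
    [1.2,-23,0,0,1],
    [1.6,-31,0,0,1],
    [2,-39,0,0,1],
    [2.4,-47,0,0,1],
    [2.6,-51,0,0,1],
    [2.7,-53,0,0,1],
    [2.7,-53,0,0,1],
    [2.7,-53,0,0,1],
  ],
)

```text
clock: 6.08
position: [0.5445, -0.0862, 0.08]
tool_rot: [3.141, -0.0, -3.091]
force: [0.3, -0.1, -0.0]
grip_width: 0.0003
```

```bash
python3 - <<'E'
from workcell import bot
import numpy as np,cv2
s=bot.observe();print(s['position'],s['force'])
m=np.array([.5437,-.0423]);x=np.array([.9987,.0505]);y=np.array([-x[1],x[0]]);p=s['position'][:2]-m;print(p@x,p@y)
im=bot.grab_frame("wrist");cv2.imwrite("pics/w2.png",im)
E
```

```text
[ 0.54448066 -0.08620726  0.07999847] [ 0.33792985 -0.07901989 -0.04947309]
-0.00143766660237002 -0.04388960523755752
```

View pics/w2.png

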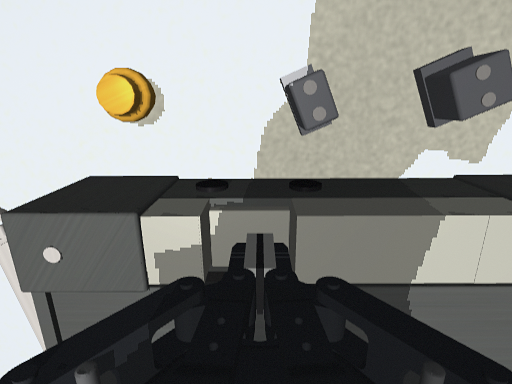

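Contact is lost, so the finger is over the notch. In the wrist view the notch spans columns 205–293 and the finger is at 260, so I'll shift 4 mm further right and then go down.

Request:
servo_tool(
  plan=[
    [0.1,-2,1,0,1],
    [0.2,-4,1,0,1],
    [0.2,-4,0,0,1],
    [0.2,-4,-2,0,1],
    [0.2,-4,-4,0,1],
    [0.2,-4,-6,0,1],
    [0.2,-4,-8,0,1],
    [0.2,-4,-10,0,1],
    [0.2,-4,-10,0,1],
    [0.2,-4,-10,0,1],
  ],
)

```text
clock: 6.97
position: [0.5447, -0.0903, 0.0699]
tool_rot: [-3.142, -0.0, -3.091]
force: [-0.3, -0.7, -0.6]
grip_width: -0.0003
```

Request:
servo_tool(
  plan=[
    [0,0,-1,0,1],
    [0,0,-2,0,1],
    [0,0,-3,0,1],
    [0,0,-4,0,1],
    [0,0,-5,0,1],
    [0,0,-6,0,1],
    [0,0,-7,0,1],
    [0,0,-8,0,1],
    [0,0,-8,0,1],
    [0,0,-8,0,1],
  ],
)

```text
clock: 7.8
position: [0.5447, -0.0903, 0.0621]
tool_rot: [3.142, -0.0, -3.092]
force: [-1.0, -0.4, 3.4]
grip_width: -0.0001
```

The tongue is yielding at 3.4 N and 0.0621. I'll press to the stop.

Request:
servo_tool(
  plan=[
    [0,0,-0.6,0,1],
    [0,0,-1.2,0,1],
    [0,0,-1.8,0,1],
    [0,0,-2.4,0,1],
    [0,0,-2.6,0,1],
    [0,0,-2.6,0,1],
    [0,0,-2.6,0,1],
    [0,0,-2.6,0,1],
    [0,0,-2.6,0,1],
    [0,0,-2.6,0,1],
  ],
)

```text
clock: 8.63
position: [0.5446, -0.0904, 0.0597]
tool_rot: [-3.142, -0.0, -3.091]
force: [-4.7, 0.8, 10.9]
grip_width: 0.0001
```

```bash
python3 - <<'E'
from workcell import bot
import cv2
s=bot.observe();print(s['position'],s['force'])
im=bot.grab_frame("scene");cv2.imwrite("pics/s3.png",cv2.resize(im[90:240,140:340],None,fx=4,fy=4))
E
```

```text
[ 0.54458642 -0.09036088  0.05970143] [-4.65514828  0.82072412 10.85466858]
```

View pics/s3.png

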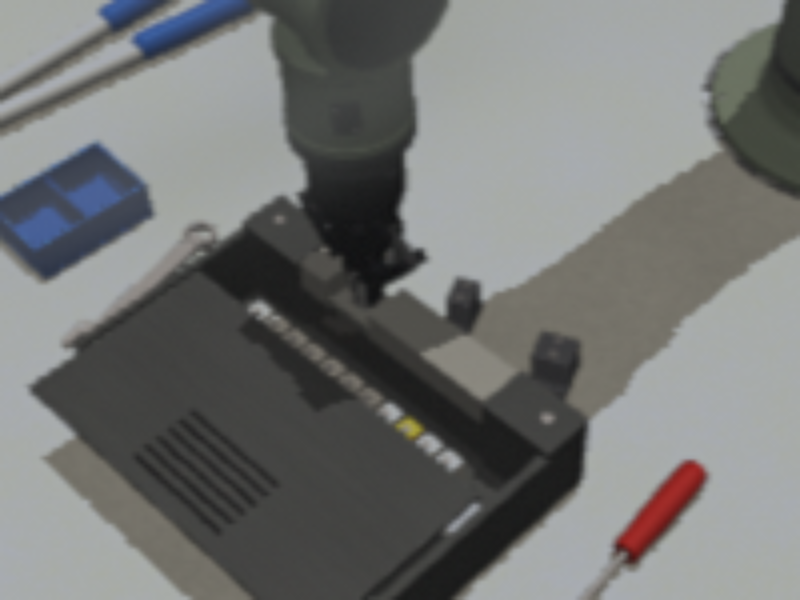

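The force is at the hard stop (10.9 N at z = 0.0597). The cover has slid back, and the terminals show in the gap, from (255,310) to (455,460) in the crop. I'll go straight up, then clear away.

Request:
servo_tool(
  plan=[
    [0,0,3,0,1],
    [0,0,8,0,1],
    [0,0,16,0,1],
    [0,0,26,0,1],
    [0,0,40,0,1],
    [0,0,56,0,1],
    [0,0,74,0,1],
    [0,0,92,0,1],
    [0,0,108,0,1],
    [0,0,120,0,1],
  ],
)

```text
clock: 9.52
position: [0.5451, -0.0904, 0.1818]
tool_rot: [-3.141, 0.002, -3.092]
force: [-0.0, -0.3, -0.2]
grip_width: 0.0001
```

Request:
servo_tool(
  plan=[
    [0,8,5,0,1],
    [-4,24,10,0,1],
    [-8,44,15,0,1],
    [-12,68,20,0,1],
    [-16,94,20,0,1],
    [-20,120,20,0,1],
    [-24,146,20,0,1],
    [-28,170,20,0,1],
    [-30,185,20,0,1],
    [-30,190,20,0,1],
  ],
)

```text
clock: 10.35
position: [0.5139, 0.103, 0.1996]
tool_rot: [3.141, -0.0, -3.088]
force: [-0.7, 0.3, -0.6]
grip_width: 0.0002
```

Request:
servo_tool(
  plan=[
    [-4,10,0,0,1],
    [-10,30,0,0,1],
    [-18,54,0,0,1],
    [-26,78,0,0,1],
    [-34,102,0,0,1],
    [-42,126,0,0,1],
    [-50,146,0,0,1],
    [-56,158,0,0,1],
    [-60,160,0,0,1],
    [-60,160,0,0,1],
  ],
)

```text
clock: 11.18
position: [0.454, 0.2598, 0.1994]
tool_rot: [-3.141, -0.0, -3.091]
force: [0.5, -0.9, -0.1]
grip_width: 0.0002
```

```bash
python3 - <<'E'
from workcell import bot
import cv2
s=bot.observe();print(s['position'],s['force'])
im=bot.grab_frame("top");cv2.imwrite("pics/t4.png",im);cv2.imwrite("pics/t4z.png",cv2.resize(im[105:265,130:370],None,fx=3.3,fy=3.3))
a=cv2.imread("pics/top0.png");d=cv2.absdiff(a,im).max(2);cv2.imwrite("pics/d4.png",d)
E
```

```text
[0.45397931 0.25981357 0.19942553] [ 0.54818738 -0.85363612 -0.13292672]
```

View pics/t4.png

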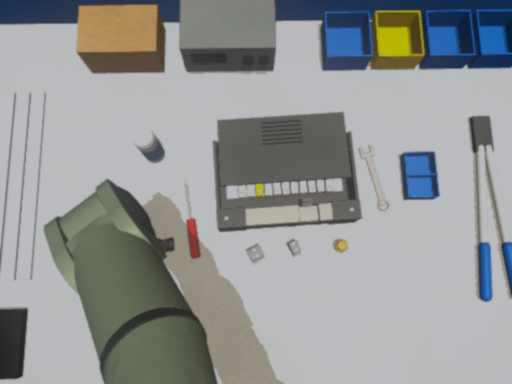

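View pics/t4z.png

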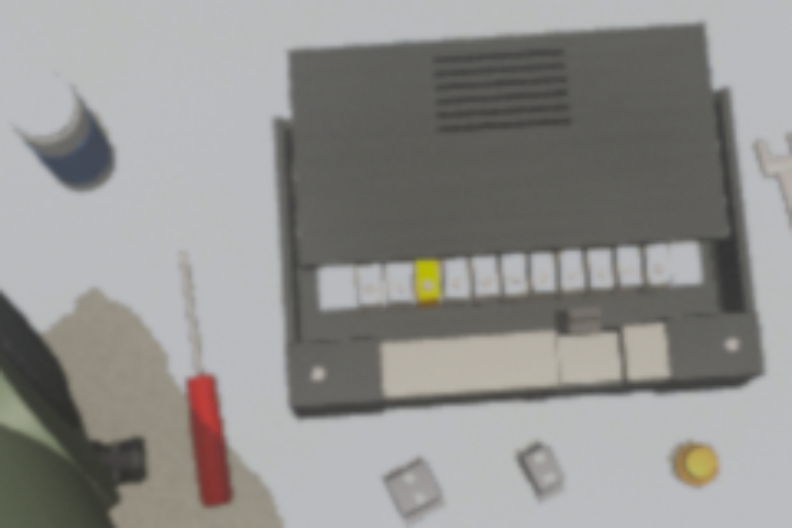

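The cover is about 26 px (≈62 mm) back from the edge. The tongue looks level with its starting image, and every loose thing is at its starting pixels. The arm is clear, so I'm handing in.

```bash
python3 -c "
from workcell import bot
print(bot.job_done())"
```

```text
the job is handed in; nothing more can be done
None
```

The control box is open, and I handed the job in at about 11.3 s of the 51 s allowed. No verdict was reported.

- **What I did:** I touched the grey edge with the shut fingers at box y ≈ +0.08 (12.6 N at z = 0.080). I then slid right along the edge, and the contact force had dropped to zero by y ≈ -0.044. At y ≈ -0.048 I pressed the tongue down to its stop (10.9 N at z = 0.060), then lifted straight up and moved away.
- **Notch position:** The top camera put the notch centre at y ≈ -0.048 and the wrist camera at about -0.046. Contact was lost where those positions predict.
- **Last checks:** In the final top picture the cover sits about 62 mm back from the edge, measured in pixels. By eye, the tongue is up and all the loose things are where they started. The force reading was within its noise (under 1 N).
- **Limits of the checks:** I had no direct reading of the tongue or cover joints, so both are judged from the pictures. No check failed or disagreed.

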